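Clamp a bonded brake shoe in locking pliers, then release it

ROBOT

A 7-joint arm with a two-finger parallel gripper is mounted at the origin on a cart in front of the work surface, level with it; the furniture and walls round the work are solid. World frame = base frame: x ahead of the robot, y to its left, z up, the work surface at z = 0. Lengths are in m, angles in rad, forces in N, time in s.
With the tool pointing down it reaches from about 0.35 to 0.9 m from the base axis. Payload 7.2 kg.
Tool frame: the origin (TCP) lies at the very end of the fingers, on their centre line; the grasp point (between the pads) lies 19 mm behind it (ctrl.pinch_z is the distance from the TCP to the grasp point, in m); z points along the fingers, y is the line along which they close (so a half turn about z gives the same grasp; the last joint's range is limited). The gripper opens to 85 mm and grips with 20 to 120 N. Pads are 22 mm wide; open, the fingers measure 114 mm over their backs; the gripper's body (76 mm by 85 mm) begins 54 mm behind the grasp point. The pads swing forward as they close: fully open they stand 13 mm farther back than shut.
Start: joints at [-1.195, 0.411, -0.013, 1.596, 0.006, 1.134, -0.082], TCP at [0.268, 0.564, 0.231] pointing down, gripper open.
Joint ranges: [-2.95, 2.95], [-0.29, 1.99], [-1.47, 1.44], [0.14, 2.54], [-1.03, 4.17], [0.13, 1.85], [-2.86, 2.86]. Speed limits (rad/s): [2.39, 2.39, 3.01, 3.01, 3.14, 3.14, 3.14].

INTERFACE

Orientations are given as [roll, pitch, yaw] about the fixed x, y, z axes, in that order (R = Rz(yaw) Ry(pitch) Rx(roll)).
In Python, from station import ctrl, eyes, outline_of, landmark_of gives the robot as it stands. Calls block until the motion is done:
- ctrl.move_to(position, orientation): joint-space move of the TCP to a pose.
- ctrl.servo_line(position, attitude=None, speed=0.15, f_stop=None): straight line of the TCP; attitude=None keeps the orientation; speed is the mean speed in m/s. With f_stop (N) it stops when the force on the tool has changed by that much, and returns True; else False.
- ctrl.movej(angles): joint-space move.
- ctrl.ungrasp() and ctrl.close_gripper(): open the fingers fully, or close them until they stop; the grip force is fixed at half the most.
- ctrl.dwell(seconds).
- ctrl.inverse_kinematics(position, orientation): joint angles nearest the present ones, or None.
- eyes.capture(name): name is "scene" or "side" or "wrist"; returns a dict with "pixels" (384x512x3 uint8, red, green, blue), "range_z" (384x512 float32, m along the optical axis (not along the pixel's ray), 0 where there is no reading), "K" (3x3 intrinsics, pixels), "position" and "orientation" of the camera in the world. Camera axes: x right, y down, z forward; pixel columns grow to the right and rows downward; lengths in m; the calibration is good to about 2 mm. The wrist camera is an equidistant fisheye: a pixel r from the principal point sees the ray r / f radians off the axis. A picture is of the moment at which its call begins.
A pose or a line that the arm cannot do raises ctrl.IKError and nothing moves.
- ctrl.finish_job(): hands the job in; it is judged then, once.
Trained networks look in the newest picture that a camera, given by its name, has taken for a name from the list of things; names that differ only in an ending like _2 or _b are one class to them, and where a whole thing is asked for, a point or a joint stands for the part that bears it (a point fixed in the world has none). Each returns a list of dicts, best first, with "confidence" (0 to 1); they miss things now and then, are a little off and sometimes report something else, mostly with a low value. They report only what shows in the picture. A call takes as long as a camera call.
- outline_of(camera, label): "region" (384x512 bool, what is visible of it) and "xy" ([column, row] in pixels, amid what is visible of it).
- landmark_of(camera, label): "xy" ([column, row] in pixels: a listed point, or the origin of a listed thing).
Readings, each from a call of its own:
- ctrl.current_t(): time.
- ctrl.current_q(): joint angles.
- ctrl.current_joint_velocities(): joint speeds.
- ctrl.current_joint_efforts(): joint torques, N m.
- ctrl.current_tcp_pos(): TCP position.
- ctrl.current_tcp_rot(): TCP orientation.
- ctrl.current_force(): force on the tool from outside, world axes, zero at the start.
- ctrl.current_ft_torque(): the same for the moment, N m.
- ctrl.current_opening(): finger opening in m.
- ctrl.current_finger_force(): force on a finger pad.
Only numpy, scipy, OpenCV 4.12 (cv2) and the standard library are available. Lean on these libraries where they do the work, as an engineer would, in place of code of your own. Each camera call takes 0.05 s, during which the arm holds its last target. There are 200 camera calls.

TASK

The rubber block of the brake shoe has just been glued to its carrier and must be pressed. Close the locking pliers that have the shoe between their jaws until they snap over centre and lock on it, let go and leave them locked by themselves for at least three seconds, then push the release lever outward so that they spring wide open again, with the shoe still lying in its place between the jaws. Leave the empty pliers alone.

Things in the scene. Friction and masses are not known exactly. Their poses are not given: they have to be found in the camera images.
- pliers: Steel locking pliers that hold the brake shoe between their jaws, lying flat on a dark base plate (8 mm thick, x -35 to 85, y -43 to 53 mm) fixed to the bench. Origin on the bench under the pliers' head; x points to the jaws, y to the side of the moving handle, z up. Handles stick out behind the plate, at z 28 to 46. Jaw faces at y -9 and, locked, y 9; tops at z 48.
- squeeze (a point): Where to squeeze both handles from above: on pliers at x -72, y 0, z 37 mm, fixed. Fixed handle: bar along x, y -16 to -4, to x -88 (14 mm thick screw on to x -100). Moving handle: 12 wide, to x -95, y 4 to 16 when locked, outer face at y 32 here when open. So 48 mm wide open, 32 locked. Needs up to about 20 N, then snaps shut alone.
- handle (a joint): Swing of the moving handle (hinged at x -5, y 12 mm of pliers), rad: 0 sprung wide open as at the start, grows as it is squeezed toward the fixed handle, over centre at about 0.19, locked at 0.24. Once locked it stays; pulling it open without the lever would take 15 N or more. The moving jaw follows the handle.
- release (a joint): Dark release lever in the moving handle, rad relative to it: 0 at rest (sprung back), at most 0.4 when its tail is pushed outward (+y of pliers, away from the fixed handle). About 6 N at the paddle; after some 15 mm of push the handle comes over centre and springs open, carrying the lever away (paddle then 31 mm from its locked place).
- paddle (a point): Middle of the inner face (the one toward the fixed handle's side) of the paddle at the lever's tail, behind both handles; push here outward. Paddle 26 long, 6 thick, 16 mm high (z 29 to 45). Moves with the lever: with the handle locked it lies at x -132, y 4.5, z 37 mm of pliers, and the space beside it to -y is free.
- shoe: Loose bicycle brake shoe 46 x 18 x 14 mm, 60 g: aluminium carrier (-y side) with dark rubber block (+y side), on a ledge (top z 28 mm) between the jaws, long way along the pliers. Origin: centre of its underside, z up. Its place: about x 52, y 0 to 4, z 28 mm of pliers.
- spare_pliers: An identical pair of locking pliers on its own plate, with nothing between its jaws, not to be touched. Same frame as pliers. Which of the two stands left and which right varies.

How it is judged:
By the outcome, as a careful person would: the job done as asked, in the order asked, and still so for the second after the job is handed in, with the robot touching nothing.
It also fails if it takes over 38 s, if anything falls off the work surface, if the arm or the gripper's body presses on something with over 40 N, if the wrist force passes 120 N, or if a joint passes its speed limit or range.

## Working session

There is one attempt and no reset: what is moved stays moved. The work goes in short steps, each a Python script; the robot and the scene stay as the last script left them, time stands still between calls to the robot, and variables do not carry over. Pictures are saved under pics/ and viewed, at most 10 in all, crops included, and the job is handed in when it is done.

```bash
ls; mkdir -p pics; cat > h.py <<'E'
import numpy as np, cv2
from scipy.spatial.transform import Rotation as R
from station import ctrl, eyes, outline_of, landmark_of
def Rc(im):
    o=np.array(im["orientation"]); 
    return o if o.shape==(3,3) else R.from_euler('xyz',o).as_matrix()
def pt(im,uv,z=None):
    K=im["K"]; u,v=uv
    d=Rc(im)@np.array([(u-K[0,2])/K[0,0],(v-K[1,2])/K[1,1],1.])
    p=np.array(im["position"])
    s=(z-p[2])/d[2] if z is not None else im["range_z"][int(round(v)),int(round(u))]
    return p+s*d
E
python3 - <<'E'
from h import *
for c in("scene","side"):
    im=eyes.capture(c); cv2.imwrite(f"pics/{c}0.png",im["pixels"][:,:,::-1])
    print(c,im["position"],im["orientation"])
    for l in("pliers","spare_pliers","shoe"):
        for o in landmark_of(c,l)[:3]: print(l,o["xy"],o["confidence"],pt(im,o["xy"],0.028 if l=="shoe" else 0).round(4))
    for l in("squeeze","paddle"):
        for o in landmark_of(c,l)[:3]: print(l,o["xy"],o["confidence"],pt(im,o["xy"],.037).round(4))
print(ctrl.current_t())
E
```

```text
pics
station.py
scene [ 0.13907723 -0.57647929  0.48869961] [-2.10169336  0.01764188 -0.67706845]
pliers [298.9, 246.4] 0.84 [ 0.578  -0.1632  0.    ]
spare_pliers [219.5, 178.9] 0.57 [ 0.617   0.1912 -0.    ]
shoe [320.9, 222.2] 0.63 [ 0.647  -0.1591  0.028 ]
squeeze [273.8, 239.1] 0.76 [ 0.5227 -0.1462  0.037 ]
paddle [241.6, 242.0] 0.7 [ 0.468  -0.1122  0.037 ]
side [ 0.45840978 -0.79104107  0.56316559] [-2.15368161 -0.00629409 -0.17071711]
pliers [268.4, 243.9] 0.82 [ 0.5939 -0.1651  0.    ]
spare_pliers [251.2, 162.7] 0.68 [0.6127 0.188  0.    ]
shoe [286.8, 234.4] 0.56 [ 0.6311 -0.1732  0.028 ]
squeeze [231.0, 227.3] 0.94 [ 0.5172 -0.1418  0.037 ]
paddle [206.9, 222.0] 0.66 [ 0.4681 -0.1155  0.037 ]
0.6
```

View pics/scene0.png

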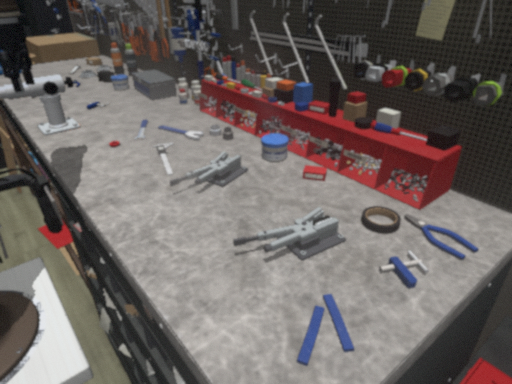

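View pics/side0.png

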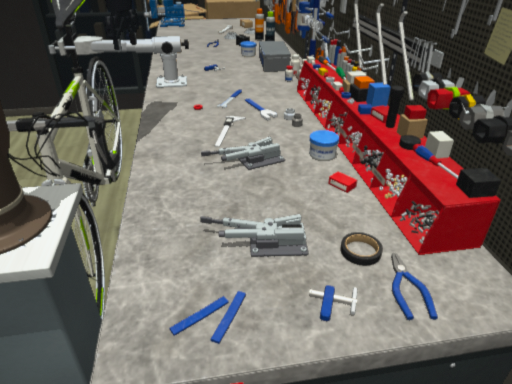

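The images show two pliers, each with its handles toward the robot. The networks put the loaded one nearer the camera, at about (299,246) in scene and (268,244) in side. I'll check that with the wrist camera from above.

```bash
cat >> h.py <<'E'
def wpt(im,uv,z):
    K=im["K"]; a=np.array([(uv[0]-K[0,2])/K[0,0],(uv[1]-K[1,2])/K[1,1]]); r=np.hypot(*a)
    d=Rc(im)@np.r_[a/max(r,1e-9)*np.sin(r),np.cos(r)]; p=np.array(im["position"])
    return p+(z-p[2])/d[2]*d
def wlook(name):
    im=eyes.capture("wrist"); cv2.imwrite(f"pics/{name}.png",cv2.resize(im["pixels"][:,:,::-1],(768,576)))
    print(im["position"],im["orientation"])
    for l,z in(("pliers",0),("spare_pliers",0),("shoe",.028),("squeeze",.037),("paddle",.037)):
        for o in landmark_of("wrist",l)[:2]: print(l,o["xy"],o["confidence"],wpt(im,o["xy"],z).round(4))
    return im
E
python3 - <<'E'
from h import *
print(ctrl.current_tcp_rot(),ctrl.pinch_z)
for y in(-.3,-.3+np.pi): print(ctrl.inverse_kinematics([.54,-.15,.25],[np.pi,0,y]))
ctrl.move_to([.54,-.15,.25],[np.pi,0,-.3])
wlook("w1")
print(ctrl.current_t())
E
```

```text
[-3.14155518e+00  4.00937810e-05  2.69782466e+00] 0.0187
[-0.56711588  0.41494135  1.02003572  1.77723395 -0.38306971  1.16573375
 -1.30069439]
[-0.39920468  0.33889323  0.75798139  1.76887221 -0.25487578  1.13481627
  1.70998717]
[ 0.60634414 -0.17040788  0.39050548] [ 2.86315513e+00 -3.06742221e-04 -1.86935202e+00]
pliers [248.2, 121.2] 0.97 [ 0.5893 -0.1633  0.    ]
spare_pliers [33.3, 178.9] 0.59 [0.6229 0.1982 0.    ]
shoe [233.5, 79.2] 0.94 [ 0.6448 -0.1621  0.028 ]
squeeze [259.2, 182.1] 0.64 [ 0.5159 -0.1549  0.037 ]
paddle [238.0, 225.9] 0.71 [ 0.4682 -0.1123  0.037 ]
3.6
```

View pics/w1.png

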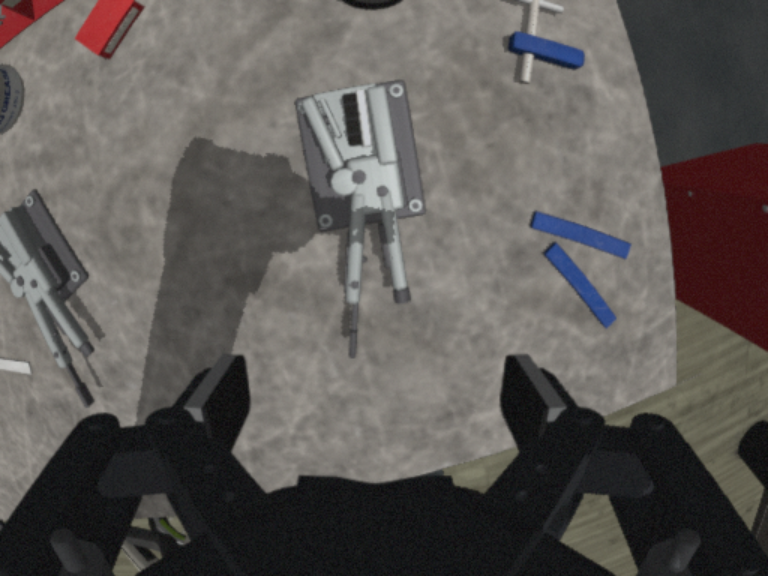

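The wrist picture confirms it: these pliers hold the shoe, dark rubber at (355,118). The plate corners are at about (296,98), (403,80), (425,214) and (312,232) in the 1.5x picture. I'll fit the pose from those corners.

```bash
cat >> h.py <<'E'
def fit(A,B):
    A=np.array(A);B=np.array(B);a=A-A.mean(0);b=B-B.mean(0)
    th=np.arctan2((a[:,0]*b[:,1]-a[:,1]*b[:,0]).sum(),(a*b).sum())
    c,s=np.cos(th),np.sin(th);M=np.array([[c,-s],[s,c]]);t=B.mean(0)-M@A.mean(0)
    print("yaw",th,"t",t,"res mm",((A@M.T+t-B)*1000).round(1).tolist()); return th,t
E
python3 - <<'E'
from h import *
im=eyes.capture("wrist")
px=np.array([[296,98],[403,80],[425,214],[312,232]])/1.5
W=[wpt(im,p,.008)[:2] for p in px]
fit(np.array([[85,53],[85,-43],[-35,-43],[-35,53]])/1e3,W)
P=[wpt(im,np.array(p)/1.5,z)[:2] for p,z in (((402,297),.046),((384,200),.046),((353,355),.045))]
print(P)
g=im["range_z"]; print((g>0).mean(), g[int(200),int(268)], g[int(185),int(267)])
E
```

```text
yaw -0.15570518954762164 t [ 0.58914887 -0.16117239] res mm [[2.2, 2.3], [0.3, -1.6], [-1.7, 1.5], [-0.8, -2.1]]
[array([ 0.49562775, -0.16063658]), array([ 0.57486544, -0.1694809 ]), array([ 0.45779565, -0.10639545])]
0.9881642659505209 0.3663075 0.35889345
```

```bash
cat >> h.py <<'E'
def cloud(im):
    K=im["K"]; v,u=np.mgrid[:384,:512]; a=np.stack([(u-K[0,2])/K[0,0],(v-K[1,2])/K[1,1]],-1); r=np.hypot(a[...,0],a[...,1])
    g=im["range_z"]; ok=(g>0)&(r<1.3)
    s=np.where(r>1e-6,np.tan(np.minimum(r,1.3))/np.maximum(r,1e-6),1)
    d=np.dstack([a*s[...,None],np.ones_like(g)])*g[...,None]
    return d[ok]@Rc(im).T+np.array(im["position"])
def local(P,th,t):
    c,s=np.cos(th),np.sin(th); q=P.copy(); q[:,:2]=(P[:,:2]-t)@np.array([[c,-s],[s,c]]); return q
def scan(im,th,t):
    q=local(cloud(im),th,t)
    for x in range(-145,90,10):
        m=(abs(q[:,0]*1e3-x)<5)&(q[:,2]>.03)&(q[:,2]<.06)&(abs(q[:,1])<.07)
        y=np.sort(q[m,1]*1e3); 
        if len(y)==0: continue
        k=np.split(y,np.where(np.diff(y)>4)[0]+1)
        print(x,[(round(a[0],1),round(a[-1],1),len(a)) for a in k if len(a)>2])
E
python3 - <<'E'
from h import *
ctrl.move_to([.50,-.149,.15],[np.pi,0,-.14])
im=wlook("w2"); np.savez("w2.npz",**im)
scan(im,-.14,np.array([.589,-.162]))
print(ctrl.current_t())
E
```

```text
[ 0.56905822 -0.16016612  0.2916582 ] [ 2.86431325e+00 -7.57667571e-04 -1.71334430e+00]
pliers [249.1, 88.3] 0.62 [ 0.5878 -0.1625  0.    ]
shoe [243.4, 26.8] 0.73 [ 0.6425 -0.1654  0.028 ]
squeeze [249.9, 168.1] 0.85 [ 0.5169 -0.1531  0.037 ]
paddle [213.1, 226.4] 0.91 [ 0.4672 -0.1113  0.037 ]
paddle [242.5, 27.4] 0.32 [ 0.6396 -0.1643  0.037 ]
-145 [(np.float64(37.1), np.float64(40.9), 9)]
-135 [(np.float64(33.8), np.float64(41.9), 65)]
-125 [(np.float64(32.1), np.float64(39.5), 71)]
-115 [(np.float64(30.7), np.float64(37.3), 67)]
-105 [(np.float64(28.2), np.float64(35.1), 64)]
-95 [(np.float64(-17.4), np.float64(-3.9), 144), (np.float64(25.1), np.float64(33.9), 59)]
-85 [(np.float64(-17.4), np.float64(-3.9), 146), (np.float64(22.0), np.float64(35.8), 157)]
-75 [(np.float64(-16.0), np.float64(-4.7), 161), (np.float64(19.7), np.float64(35.3), 188)]
-65 [(np.float64(-15.9), np.float64(-0.5), 200), (np.float64(14.3), np.float64(32.3), 181)]
-55 [(np.float64(-15.8), np.float64(-0.5), 218), (np.float64(13.4), np.float64(30.2), 203)]
-45 [(np.float64(-15.8), np.float64(-0.5), 228), (np.
[... 180 characters left out ...]
-15 [(np.float64(-23.3), np.float64(19.6), 605)]
-5 [(np.float64(-23.3), np.float64(27.2), 650)]
5 [(np.float64(-23.2), np.float64(30.9), 762)]
15 [(np.float64(-23.1), np.float64(28.9), 711)]
25 [(np.float64(-22.9), np.float64(30.8), 480)]
35 [(np.float64(-23.0), np.float64(11.9), 440), (np.float64(20.6), np.float64(33.6), 162)]
45 [(np.float64(-23.1), np.float64(11.0), 439), (np.float64(17.1), np.float64(36.0), 214)]
55 [(np.float64(-23.3), np.float64(11.0), 438), (np.float64(19.2), np.float64(39.5), 230)]
65 [(np.float64(-23.2), np.float64(11.1), 414), (np.float64(21.7), np.float64(41.4), 194)]
75 [(np.float64(-22.5), np.float64(11.0), 182), (np.float64(24.3), np.float64(42.3), 96)]
4.4583
```

View pics/w2.png

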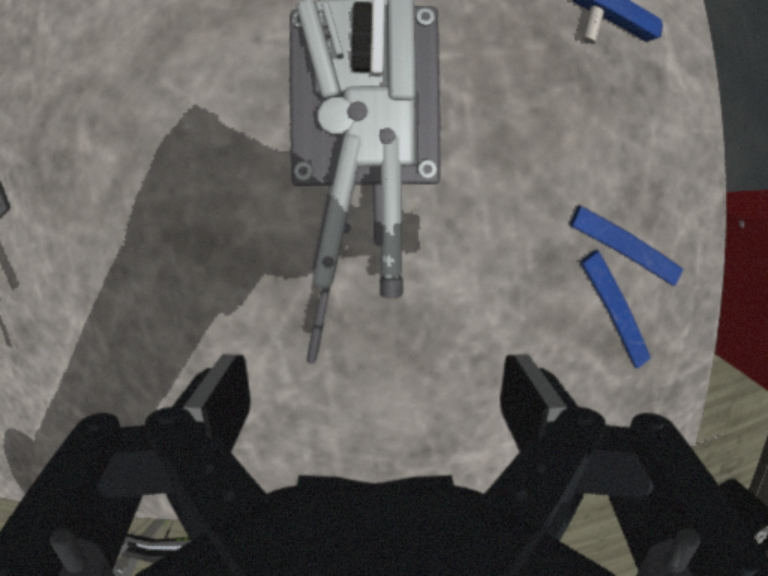

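The pliers pose is good: yaw -0.14, t (0.589, -0.162), with the fixed handle at y -16 to -4 as listed. The handles show at about (330,215) and (391,230) in the enlarged picture. Next I squeeze with the gripper centred on y 0.

```bash
cat >> h.py <<'E'
TH,T=-.14,np.array([.589,-.162])
def W(x,y,z):
    c,s=np.cos(TH),np.sin(TH); return np.r_[T+np.array([c*x-s*y,s*x+c*y])/1e3,z/1e3]
E
python3 - <<'E'
from h import *
ctrl.servo_line(W(-72,1,80),speed=.25)
print(ctrl.servo_line(W(-72,1,15),speed=.12,f_stop=8),ctrl.current_force())
ctrl.close_gripper()
print("open",ctrl.current_opening(),ctrl.current_finger_force(),ctrl.current_force(),ctrl.current_tcp_pos()-W(-72,1,15),ctrl.current_t())
im=eyes.capture("wrist"); np.savez("w3.npz",**im); scan(im,TH,T)
E
```

```text
False [ 0.3449895  -0.30480614 -0.01596277]
open 0.030372730783987643 62.342541217803955 [-2.25544137  0.63039181 14.91541868] [ 0.00125325 -0.00059285  0.0020322 ] 6.1333
-105 [(np.float64(4.2), np.float64(9.5), 65)]
-95 [(np.float64(-16.9), np.float64(-3.6), 357), (np.float64(3.3), np.float64(15.5), 169)]
-85 [(np.float64(-18.1), np.float64(-3.6), 396), (np.float64(3.3), np.float64(17.2), 447)]
-75 [(np.float64(-17.7), np.float64(-4.3), 656), (np.float64(3.8), np.float64(16.8), 666)]
-65 [(np.float64(-37.8), np.float64(37.4), 2639)]
-55 [(np.float64(-29.8), np.float64(28.8), 1853)]
-45 [(np.float64(-16.0), np.float64(-0.2), 854), (np.float64(4.0), np.float64(17.3), 716)]
-35 [(np.float64(-16.1), np.float64(-0.2), 943), (np.float64(4.1), np.float64(17.8), 770)]
-25 [(np.float64(-22.4), np.float64(16.2), 1638)]
-15 [(np.float64(-23.9), np.float64(16.3), 2502)]
-5 [(np.float64(-23.6), np.float64(27.6), 2850)]
5 [(np.float64(-23.8), np.float64(30.4), 3484)]
15 [(np.float64(-23.4), np.float64(29.0), 3188)]
25 [(np.float64(-23.5), np.float64(25.4), 2089)]
35 [(np.float64(-23.3), np.float64(25.4), 2645)]
45 [(np.float64(-23.2), np.float64(25.4), 756)]
```

Closed and locked: the moving handle is at y 4 to 16. Now let go, retreat, look, and wait out the 3 s.

```bash
python3 - <<'E'
from h import *
ctrl.ungrasp(); t0=ctrl.current_t()
ctrl.servo_line(W(-72,1,110),speed=.15)
ctrl.close_gripper()
ctrl.servo_line(W(-133,-30,110),speed=.15)
im=wlook("w4"); scan(im,TH,T)
print(ctrl.current_t(),t0,ctrl.current_opening())
E
```

```text
[ 0.52227165 -0.18352229  0.25110871] [ 2.86466768e+00 -1.71878561e-04 -1.71115885e+00]
pliers [213.3, 37.3] 0.91 [ 0.5871 -0.162   0.    ]
shoe [212.7, 39.7] 0.47 [ 0.5781 -0.1637  0.028 ]
squeeze [204.4, 200.7] 0.18 [ 0.4584 -0.1397  0.037 ]
paddle [206.4, 201.5] 0.86 [ 0.4576 -0.1411  0.037 ]
-145 [(np.float64(3.0), np.float64(8.6), 37)]
-135 [(np.float64(2.9), np.float64(9.4), 126)]
-125 [(np.float64(3.0), np.float64(9.4), 133)]
-115 [(np.float64(3.7), np.float64(8.8), 112)]
-105 [(np.float64(3.9), np.float64(9.0), 109)]
-95 [(np.float64(-17.1), np.float64(-4.6), 232), (np.float64(3.3), np.float64(14.0), 151)]
-85 [(np.float64(-17.1), np.float64(-4.5), 216), (np.float64(3.3), np.float64(16.6), 265)]
-75 [(np.float64(-16.8), np.float64(-4.5), 261), (np.float64(3.2), np.float64(17.3), 285)]
-65 [(np.float64(-16.7), np.float64(17.0), 609)]
-55 [(np.float64(-16.4), np.float64(17.5), 645)]
-45 [(np.float64(-16.2), np.float64(17.4), 622)]
-35 [(np.float64(-16.4), np.float64(17.3), 595)]
-25 [(np.float64(-23.0), np.float64(15.8), 621)]
-15 [(np.float64(-23.9), np.float64(15.9), 779)]
-5 [(np.float64(-23.7), np.float64(27.5), 859)]
5 [(np.float64(-23.8), np.float64(29.7), 978)]
15 [(np.float64(-23.8), np.float64(28.0), 611)]
9.2167 6.7583 -0.00018589572628558695
```

View pics/w4.png

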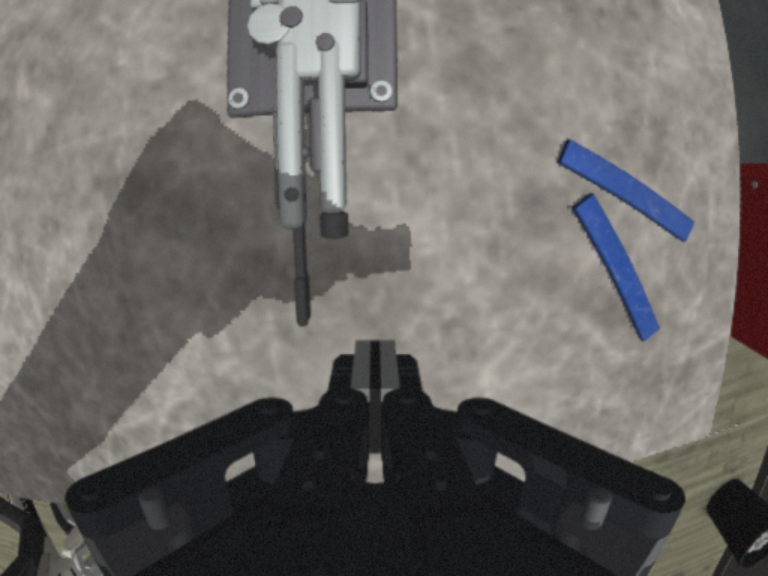

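The pliers stay locked with the gripper away. The paddle is at (302,300) in the picture, local y 3 to 9 and x about -132. I'll approach from -y, wait, then push outward.

```bash
python3 - <<'E'
from h import *
t0=6.76
print(ctrl.servo_line(W(-134,-30,22),speed=.12,f_stop=6))
while ctrl.current_t()<t0+4.2: ctrl.dwell(.2)
loc=lambda: local(ctrl.current_tcp_pos()[None],TH,T)[0]*1e3
print("c",ctrl.servo_line(W(-134,8,22),speed=.04,f_stop=3),loc(),ctrl.current_force(),ctrl.current_t())
im=eyes.capture("wrist"); q=local(cloud(im),TH,T)*1e3
y0=loc()[1]
for d in (12,16,19):
    ctrl.servo_line(W(-134,y0+d,22),speed=.05); print(loc(),ctrl.current_force(),ctrl.current_t())
im=eyes.capture("wrist"); cv2.imwrite("pics/w5.png",im["pixels"][:,:,::-1]); scan(im,TH,T)
E
```

```text
False
c True [-134.26472561   -5.28927095   21.77627652] [ 0.10141281 -2.74841687  2.14731661] 11.75
[-134.01152227    6.31922323   21.9621712 ] [-0.15684024 -2.09925767  0.92263629] 12.1917
[-134.28655937   10.94629892   21.86344703] [ 0.49719867  0.63212658 -0.61071704] 12.4417
[-134.13282429   13.76200567   21.91835358] [-0.73883713 -0.25913679 -0.05337563] 12.6917
-145 [(np.float64(11.3), np.float64(14.3), 89), (np.float64(36.4), np.float64(38.8), 6)]
-135 [(np.float64(11.3), np.float64(14.3), 154), (np.float64(33.9), np.float64(41.9), 219)]
-125 [(np.float64(-1.2), np.float64(26.2), 1597), (np.float64(31.5), np.float64(39.7), 279)]
-115 [(np.float64(30.1), np.float64(37.5), 302)]
-105 [(np.float64(27.8), np.float64(34.6), 241)]
-95 [(np.float64(-17.3), np.float64(-3.6), 616), (np.float64(24.2), np.float64(34.6), 283)]
-85 [(np.float64(-16.9), np.float64(-3.5), 658), (np.float64(21.9), np.float64(35.7), 709)]
-75 [(np.float64(-16.3), np.float64(-4.0), 761), (np.float64(19.4), np.float64(35.6), 822)]
-65 [(np.float64(-16.4), np.float64(-0.1), 942), (np.float64(14.2), np.float64(33.1), 884)]
-55 [(np.float64(-16.6), np.float64(0.1), 983), (np.float64(13.4), np.float64(30.5), 925)]
-45 [(np.float64(-16.4), np.float64(0.2), 977), (np.float64(12.5), np.float64(28.3), 840)]
-35 [(np.float64(-16.1), np.float64(0.2), 876), (np.float64(9.9), np.float64(25.9), 797)]
-25 [(np.float64(-22.9), np.float64(21.9), 1926)]
-15 [(np.float64(-23.6), np.float64(19.4), 222)]
```

View pics/w5.png

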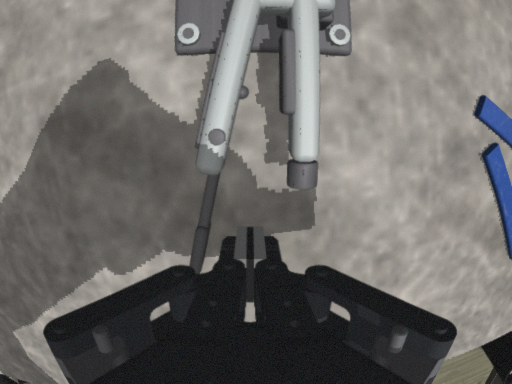

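The pliers sprang open, with the moving handle back at its start angle and the paddle at (200,250) clear of the fingers. I'll back off toward -y, rise and check the shoe.

```bash
python3 - <<'E'
from h import *
ctrl.servo_line(W(-134,-12,22),speed=.12)
ctrl.servo_line(W(-134,-12,150),speed=.2)
ctrl.move_to(W(-90,0,180),[np.pi,0,TH])
im=wlook("w6"); scan(im,TH,T); print(ctrl.current_t())
E
```

```text
[ 0.56887026 -0.15963911  0.31963741] [ 2.86207970e+00 -1.66026498e-03 -1.71042949e+00]
pliers [247.7, 89.1] 0.81 [ 0.588  -0.1608  0.    ]
squeeze [253.1, 161.3] 0.65 [ 0.5165 -0.1561  0.037 ]
paddle [216.9, 217.7] 0.49 [ 0.4639 -0.1115  0.037 ]
-145 [(np.float64(36.6), np.float64(39.5), 4)]
-135 [(np.float64(34.9), np.float64(41.7), 54)]
-125 [(np.float64(32.2), np.float64(39.1), 52)]
-115 [(np.float64(30.3), np.float64(37.7), 62)]
-105 [(np.float64(28.3), np.float64(34.5), 50)]
-95 [(np.float64(-17.1), np.float64(-4.2), 119), (np.float64(24.3), np.float64(35.8), 60)]
-85 [(np.float64(-17.0), np.float64(-4.2), 117), (np.float64(22.2), np.float64(35.6), 133)]
-75 [(np.float64(-15.6), np.float64(-4.2), 127), (np.float64(19.8), np.float64(35.3), 151)]
-65 [(np.float64(-15.5), np.float64(-0.3), 163), (np.float64(15.0), np.float64(33.1), 153)]
-55 [(np.float64(-15.4), np.float64(-0.3), 186), (np.float64(14.0), np.float64(30.0), 170)]
-45 [(np.float64(-15.4), np.float64(-0.3), 169), (np.float64(12.8), np.float64(27.9), 146)]
-35 [(np.float64(-15.2), np.float64(-0.3), 182), (np.float64(10.9), np.float64(25.0), 151)]
-25 [(np.float64(-22.6), np.float64(21.0), 349)]
-15 [(np.float64(-22.6), np.float64(19.2), 487)]
-5 [(np.float64(-23.6), np.float64(27.1), 491)]
5 [(np.float64(-23.5), np.float64(30.1), 642)]
15 [(np.float64(-23.5), np.float64(30.0), 594)]
25 [(np.float64(-23.2), np.float64(31.1), 393)]
35 [(np.float64(-23.1), np.float64(9.1), 358), (np.float64(20.5), np.float64(33.8), 128)]
45 [(np.float64(-23.3), np.float64(10.0), 366), (np.float64(16.7), np.float64(36.0), 173)]
55 [(np.float64(-23.1), np.float64(10.0), 353), (np.float64(19.0), np.float64(38.8), 197)]
65 [(np.float64(-22.4), np.float64(9.1), 340), (np.float64(21.9), np.float64(41.7), 167)]
75 [(np.float64(-22.3), np.float64(9.1), 187), (np.float64(23.8), np.float64(42.8), 86)]
14.525
```

View pics/w6.png

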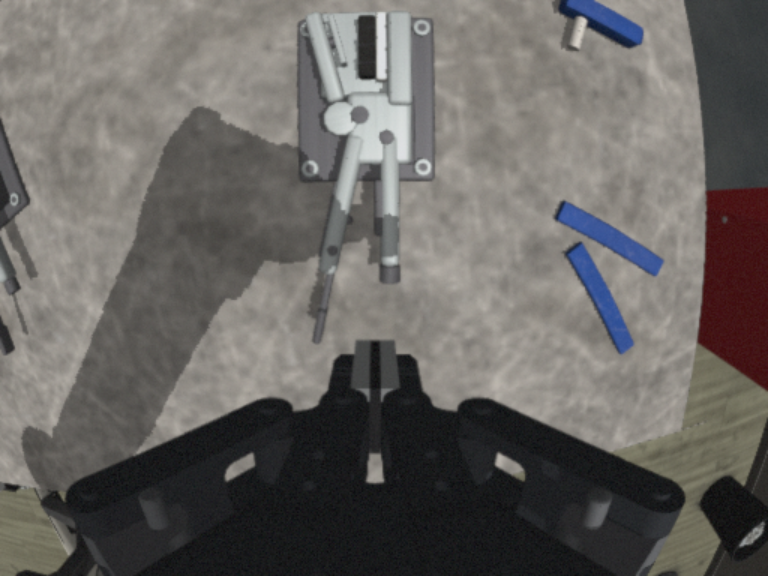

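The pliers are wide open and the shoe still lies in place between the jaws, around (372,47). The robot is touching nothing.

```bash
python3 -c "
from h import *
print(ctrl.finish_job())"
```

```text
the job is handed in; nothing more can be done
None
```

The loaded pliers were squeezed until they locked, left locked by themselves for about 5 s, then released with the lever and sprang wide open with the shoe still in place; the spare pliers were not touched, and the job was handed in at about 14.5 s.

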